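# Close the pantry canisters

## Robot

A 6-joint arm with a two-finger parallel gripper is mounted at the origin on the work surface. World frame = base frame: x ahead of the robot, y to its left, z up, the work surface at z = 0. Lengths are in m, angles in degrees, forces in N, time in s.
With the tool pointing down it reaches from about 0.3 to 0.75 m from the base axis. Payload 8.5 kg.
Tool frame: the origin (TCP) lies midway between the tips of the shut fingers; the grasp point (between the pads) lies 19 mm behind it; z points along the fingers, y is the line along which they close (so a half turn about z gives the same grasp; the last joint's range is limited). The gripper opens to 85 mm and grips with 20 to 120 N. Pads are 22 mm wide; open, the fingers measure 114 mm over their backs; the gripper's body (76 mm by 85 mm) begins 54 mm behind the grasp point. The pads swing forward as they close: fully open they stand 13 mm farther back than shut.
Start: joints at [61.404, 21.807, 74.336, -0, 83.858, -12.336], TCP at [0.154, 0.528, 0.231] pointing down, gripper open.
Joint ranges: [-178.18, 178.18], [-50.72, 133.34], [12.68, 142.11], [-81.47, 261.47], [9.98, 163.14], [-165.26, 165.26]. Speed limits (degrees/s): [136.94, 136.94, 180, 180, 180, 180].

## Interface

Orientations are given as a 3x3 rotation matrix whose columns are the frame's x, y, z axes.
In Python, from rig import env, get_image, close_job gives the robot as it stands.
- The arm moves only by the tool step_arm, never from a script. Its argument "targets" is a list of rows, each a list of 2 entries, a list of its own where there are three numbers: the shift along the tool's x, y, z as a fraction of full scale, then the turn, a rotation vector about the tool's x, y, z as a fraction of full scale. In form: [[[x, y, z], [wx, wy, wz]], ...]. A call has 1 to 10 rows; each row is the pose to reach, as a shift and turn from the pose commanded when the call began, along the tool's axes at that moment; what a row does not reach only later rows make up. Full scale, the value 1, is 0.3 m for a shift and 45 degrees for a turn. A row lasts 1/12 s, in which the tool goes at most 41.7 mm and 7.16 degrees, less where a joint would pass 70% of its speed; a pose out of reach is approached as far as the arm can. A call with a number of a shift or a turn outside -1 to 1 is refused whole. A call with a gripper value outside its range is refused whole. "jaw" is the finger opening in mm, from 0 to 85.4, set as the call begins (left out, the last holds). The fingers move at their own pace and stop on an object; "grip_force" is the grip in N (left out, the last holds). Time passes only in rows, so rows that repeat a pose let the fingers close. It gives the time, the measured TCP pose, the force, the opening and the grip force at its end, in the units of the state.
- env.observe(): the state, without advancing time (a new reading comes with each control period).
- get_image(name): name is "scene" or "top" or "wrist"; returns a dict with "img" (384x512x3 uint8, red, green, blue), "z_map" (384x512 float32, m along the optical axis (not along the pixel's ray), 0 where there is no reading), "intrinsics" (3x3 intrinsics, pixels), "rvec" (rotation vector, rad) and "tvec" (3), from world to camera coordinates, as OpenCV has them. Camera axes: x right, y down, z forward; pixel columns grow to the right and rows downward; lengths in m; the calibration is good to about 2 mm. A picture is of the moment at which its call begins.
- close_job(): hands the job in; it is judged then, once.
The state is a dict: "time_s": time; "q": joint angles; "qvel": joint speeds; "joint_efforts": joint torques, N m; "position": TCP position; "tool_rot": TCP orientation; "ft_force": force on the tool from outside, world axes, zero at the start; "wrist_torque": the same for the moment, N m; "grip_width": finger opening in m; "gripper_force": force on a finger pad.
Only numpy, scipy, OpenCV 4.12 (cv2) and the standard library are available. Lean on these libraries where they do the work, as an engineer would, in place of code of your own. Each camera call takes 0.05 s, during which the arm holds its last target. There are 200 camera calls.

## Task

The four storage canisters are washed and dry: put each wooden lid on the canister it belongs to, by shape and size, fully home in the mouth and lying level on the rim. Set the lids down rather than drop them, leave the canisters standing where they are, and do not knock over the pepper mill or the spice jar.

Things in the scene. Friction and masses are not known exactly. Their poses are not given: they have to be found in the camera images.
- can_round_large: Open white stoneware storage canister, round, 120 mm in outer diameter, 90 mm high, straight walls 6 mm thick, empty, about 0.72 kg, standing loose on the counter. Origin: centre of its underside, on the counter (height 0); z up; the flat rim is at z = 90 mm. Its place and yaw differ at each start.
- can_round_small: Open white stoneware storage canister, round, 84 mm in outer diameter, 76 mm high, straight walls 6 mm thick, empty, about 0.42 kg, standing loose on the counter. Origin: centre of its underside, on the counter (height 0); z up; the flat rim is at z = 76 mm. Its place and yaw differ at each start.
- can_square: Open white stoneware storage canister, square, 100 x 100 mm outside, 84 mm high, straight walls 6 mm thick, empty, about 0.62 kg, standing loose on the counter. Origin: centre of its underside, on the counter (height 0); z up; the flat rim is at z = 84 mm. Sides along its x and y axes. Its place and yaw differ at each start.
- can_oblong: Open white stoneware storage canister, oblong (rectangular), 124 mm (its x axis) x 80 mm (its y axis) outside, 70 mm high, straight walls 6 mm thick, empty, about 0.56 kg, standing loose on the counter. Origin: centre of its underside, on the counter (height 0); z up; the flat rim is at z = 70 mm. Long sides along its x axis. Its place and yaw differ at each start.
- lid_round_large: Wooden lid of the 120 mm round canister: disc of 122 mm diameter, 9 mm thick (z 14 to 23 mm); round knob of 24 mm diameter, on its middle (z 23 to 57 mm); plug below 100 mm in diameter, 14 mm deep, foot tapered, 4 mm play all round in the mouth. 130 g. Lies plug down. Origin: centre of the plug's underside, 14 mm below the rim when closed. Any yaw will do.
- lid_round_small: Wooden lid of the 84 mm round canister: disc of 86 mm diameter, 9 mm thick (z 14 to 23 mm); round knob of 24 mm diameter, on its middle (z 23 to 57 mm); plug below 64 mm in diameter, 14 mm deep, foot tapered, 4 mm play all round in the mouth. 70 g. Lies plug down. Origin: centre of the plug's underside, 14 mm below the rim when closed. Any yaw will do.
- lid_square: Wooden lid of the square canister: plate of 102 x 102 mm, 9 mm thick (z 14 to 23 mm); handle block 50 (x) x 22 mm (y), on its middle (z 23 to 57 mm); plug below 80 x 80 mm, 14 mm deep, foot tapered, 4 mm play all round in the mouth. 110 g. Lies plug down. Origin: centre of the plug's underside, 14 mm below the rim when closed. Goes on at any quarter turn, sides parallel.
- lid_oblong: Wooden lid of the oblong canister: plate of 126 (x) x 82 mm (y), 9 mm thick (z 14 to 23 mm); handle block 50 (x) x 22 mm (y), on its middle (z 23 to 57 mm); plug below 104 x 60 mm, 14 mm deep, foot tapered, 4 mm play all round in the mouth. 110 g. Lies plug down. Origin: centre of the plug's underside, 14 mm below the rim when closed. Goes on long side along long side, either way round.
- pepper_mill: Bystander: waisted brushed-metal pepper mill with a black collar, 46 mm in diameter at the foot, 112 mm tall, standing among the canisters and lids. Origin: centre of its underside. Easily knocked over.
- spice_jar: Bystander: small glass spice jar with a steel cap, 45 mm in diameter, 78 mm tall, standing among the canisters and lids. Origin: centre of its underside. Easily knocked over.
Not all that is in view belongs to the job. What is shaped like the lid_oblong but green is not meant. Leave any purple look-alike of the lid_round_small alone.

How it is judged:
By the outcome, as a careful person would: the job done as asked, in the order asked, and still so for the second after the job is handed in, with the robot touching nothing.
It also fails if it takes over 109 s, if anything falls off the work surface, if the arm or the gripper's body presses on something with over 40 N, if the wrist force passes 120 N, or if a joint passes its speed limit or range.

## Working session

There is one attempt and no reset: what is moved stays moved. The work goes in short steps, Python scripts to look and compute and a tool call to move; the robot and the scene stay as the last step left them, time stands still between calls to the robot, and variables do not carry over. Pictures are saved under pics/ and viewed, at most 14 in all, crops included, and the job is handed in when it is done.

Besides the shell and the picture viewer there is one more tool, called by a JSON object that holds its "fn" and its "kwargs", one argument or row to a line. step_arm: Moves the arm, as the interface text tells. Its arguments: {"type":"object","properties":{"targets":{"type":"array","items":{"type":"array"}},"jaw":{"type":"number"},"grip_force":{"type":"number"}},"required":["targets"]}

```bash
ls; mkdir -p pics; cat > h.py <<'E'
import numpy as np, cv2
from rig import env, get_image, close_job
def grab(name):
    d=get_image(name); np.savez('/tmp/%s.npz'%name,**d); return d
def cloud(d):
    K=np.array(d["intrinsics"]);R,_=cv2.Rodrigues(np.array(d["rvec"],float));t=np.array(d["tvec"],float).ravel()
    z=d["z_map"];v,u=np.mgrid[:z.shape[0],:z.shape[1]]
    c=np.stack([(u-K[0,2])/K[0,0]*z,(v-K[1,2])/K[1,1]*z,z],-1)
    w=(c-t)@R; w[z<=0]=np.nan; return w
E
python3 - <<'E'
from h import *
for n in("top","scene"):
    d=grab(n);cv2.imwrite(f'pics/{n}0.png',cv2.resize(d["img"][:,:,::-1],(800,600),interpolation=cv2.INTER_CUBIC))
s=env.observe();print(s["position"],s["tool_rot"],s["time_s"])
E
```

```text
pics
[0.15387488 0.52777428 0.2307897 ] [[-9.60001335e-01  2.79994769e-01 -6.04931536e-04]
 [ 2.79995286e-01  9.60000756e-01 -1.08971156e-03]
 [ 2.75621196e-04 -1.21550253e-03 -9.99999223e-01]] 0.1
```

View pics/top0.png

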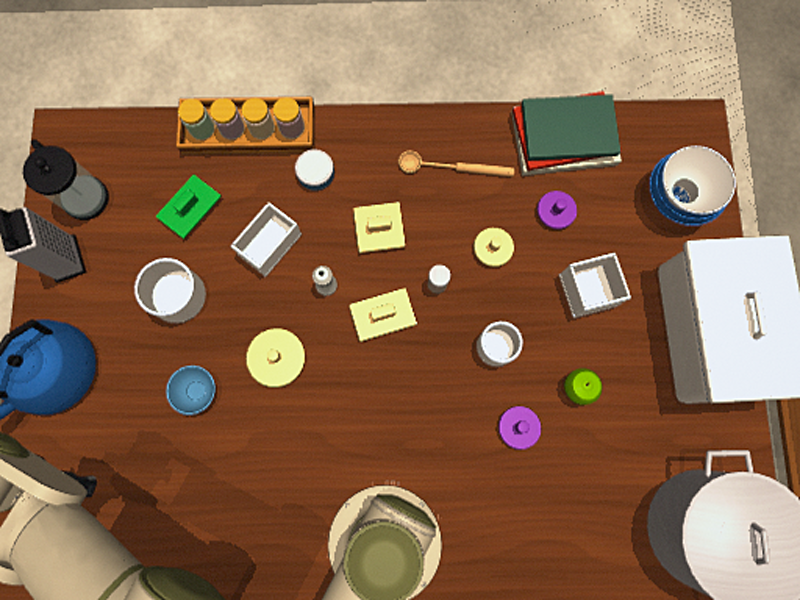

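View pics/scene0.png

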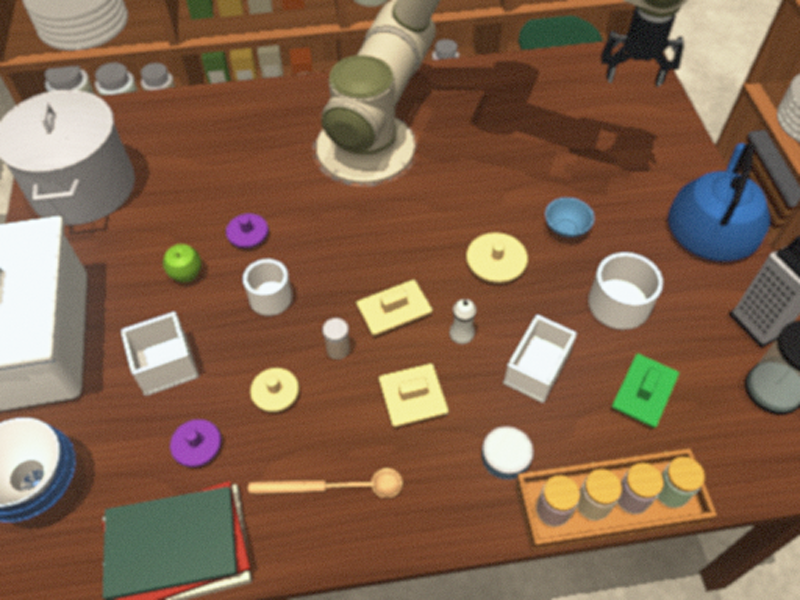

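The top view shows the lids (800x600 pixels) at large round (275,358), small round (494,247), square (379,227) and oblong (383,315). The canisters are at large round (170,290), oblong (266,238), square (596,285) and small round (499,343). The mill is at (322,280) and the jar at (439,278). The scene view agrees.

```bash
cat > meas.py <<'E'
from h import *
S={'can_rl':(170,290,.090),'can_rs':(499,343,.076),'can_sq':(596,285,.084),'can_ob':(266,238,.070),
'lid_rl':(275,358,.023),'lid_rs':(494,247,.023),'lid_sq':(379,227,.023),'lid_ob':(383,315,.023),
'mill':(322,280,.1),'jar':(439,278,.078)}
d={n:np.load(f'/tmp/{n}.npz') for n in('top','scene')}
W={n:cloud(x) for n,x in d.items()}
P0=W['top']
for k,(u,v,h) in S.items():
    p=P0[int(v/1.5625),int(u/1.5625)]; 
    for n in W:
        P=W[n].reshape(-1,3); P=P[np.isfinite(P[:,0])]
        Q=P[np.hypot(*(P[:,:2]-p[:2]).T)<.095]
        def lev(h,r=9,tol=.004):
            m=abs(Q[:,2]-h)<tol; q=Q[m][:,:2]
            if len(q)<4: return np.array([[0,0]]*4)
            c=np.median(q,0); return q[np.hypot(*(q-p[:2]).T)<r]
        q=lev(h,.09)
        r=cv2.minAreaRect((q*1000).astype(np.float32)); c=cv2.minEnclosingCircle((q*1000).astype(np.float32))
        o=f"{k} {n} n{len(q)} z{np.median(Q[abs(Q[:,2]-h)<.004][:,2]) if len(q)>4 else 0:.4f} rect {np.round(r[0],1)} {np.round(r[1],1)} {r[2]:.1f} circ {np.round(c[0],1)} {c[1]:.1f}"
        if k[:3]=='lid':
            q=lev(.057,.035); r=cv2.minAreaRect((q*1000).astype(np.float32)); o+=f" | knob n{len(q)} mean {np.round(q.mean(0)*1000,1)} rect {np.round(r[0],1)} {np.round(r[1],1)} {r[2]:.1f}"
        print(o)
E
python3 meas.py
```

```text
can_rl top n193 z0.0891 rect [513.  439.1] [117.  118.6] 12.6 circ [513.7 439.2] 60.5
can_rl scene n239 z0.0899 rect [513.1 438.1] [118.8 120.2] 82.7 circ [513.4 437.8] 61.9
can_rs top n137 z0.0751 rect [ 393. -242.] [81.6 82.3] 88.0 circ [ 392.3 -241. ] 41.9
can_rs scene n142 z0.0757 rect [ 393.2 -242.2] [84.  82.9] 45.0 circ [ 392.1 -243. ] 44.2
can_sq top n198 z0.0833 rect [ 513.  -445.9] [100.3 100.4] 14.6 circ [ 512.3 -446.3] 67.2
can_sq scene n265 z0.0843 rect [ 513.4 -447.6] [103.8 100.2] 13.5 circ [ 515.2 -446.6] 67.6
can_ob top n186 z0.0693 rect [626.5 244.6] [ 80.2 124.2] 51.3 circ [625.  243.8] 71.0
can_ob scene n266 z0.0700 rect [626.9 243.8] [ 80.  126.8] 51.2 circ [628.7 245. ] 72.7
lid_rl top n855 z0.0229 rect [375.  222.7] [118.7 118.3] 0.5 circ [374.2 222.3] 60.7 | knob n39 mean [373.7 222.1] rect [373.6 223. ] [20.  19.7] 89.1
lid_rl scene n711 z0.0237 rect [375.3 221.7] [119.8 123.5] 45.9 circ [374.6 220. ] 63.6 | knob n35 mean [376.2 220.9] rect [376.4 221.5] [22.2 21.7] 83.8
lid_rs top n358 z0.0228 rect [ 607.4 -245. ] [81.7 81.7] 86.2 circ [ 608.3 -244.1] 43.1 |
[... 480 characters left out ...]
n [657.8   2.2] rect [657.5   2.7] [23.1 50.2] 9.1
lid_ob top n692 z0.0229 rect [462.5  -2.3] [ 82.1 125.3] 16.3 circ [463.1  -2.1] 73.6 | knob n85 mean [ 4.622e+02 -4.000e-01] rect [462.4  -1.7] [21. 48.] 17.5
lid_ob scene n625 z0.0238 rect [462.5  -2.8] [ 85.2 127.3] 16.2 circ [463.2  -2.6] 73.7 | knob n96 mean [464.   -4.7] rect [463.4  -3.5] [24.6 49.2] 11.4
mill top n48 z0.0985 rect [531.7 118.2] [25.4 26.5] 89.6 circ [532.  119.1] 15.1
mill scene n58 z0.1002 rect [533.7 117.1] [30.5 27.3] 83.3 circ [533.  116.7] 17.0
jar top n127 z0.0777 rect [ 531.8 -120.2] [38.7 43.2] 88.7 circ [ 531.3 -120.7] 22.6
jar scene n143 z0.0791 rect [ 532.  -120.7] [41.8 44.8] 28.7 circ [ 532.8 -119.9] 24.2
```

```bash
cat > mv.py <<'E'
import sys
from h import *
# args: groups x,y,z(mm),yaw(deg of tool y; '-' keep). All relative to current pose; prints units
s=env.observe();R=np.array(s["tool_rot"]);p=np.array(s["position"])
a=np.degrees(np.arctan2(R[1,1],R[0,1]))
print('t',round(s['time_s'],2),'p',np.round(p*1000,1),'yaw',round(a,2),'zax',np.round(R[:,2],3),'q',np.round(s['q'],0),'w',round(s['grip_width']*1000,1),'F',np.round(s['ft_force'],1))
for g in sys.argv[1:]:
    x,y,z,w=g.split(','); d=R.T@(np.array([float(x),float(y),float(z)])/1000-p)
    t=0 if w=='-' else -(((float(w)-a)+90)%180-90)/45
    print(g,np.round(d/.3,4),'turn z',round(t,3))
E
python3 mv.py 375,222,180,- 375,222,28,-
```

```text
t 0.1 p [153.9 527.8 230.8] yaw 73.74 zax [-0.001 -0.001 -1.   ] q [ 61.  22.  74.   0.  84. -12.] w 85.1 F [-0.1  0.2  0.7]
375,222,180,- [-0.993  -0.7719  0.17  ] turn z 0
375,222,28,- [-0.9932 -0.7713  0.6766] turn z 0
```

{"fn": "step_arm", "kwargs": {
  "targets": [
    [[-0.993,-0.772,0.17],[0,0,0]],
    [[-0.993,-0.772,0.17],[0,0,0]],
    [[-0.993,-0.772,0.17],[0,0,0]],
    [[-0.993,-0.772,0.17],[0,0,0]],
    [[-0.993,-0.772,0.17],[0,0,0]],
    [[-0.993,-0.772,0.17],[0,0,0]],
    [[-0.993,-0.772,0.17],[0,0,0]],
    [[-0.993,-0.772,0.17],[0,0,0]],
    [[-0.993,-0.772,0.17],[0,0,0]],
    [[-0.993,-0.772,0.17],[0,0,0]]
  ],
  "jaw": 60,
  "grip_force": 50
}}

```text
time_s: 0.93
position: [0.3779, 0.218, 0.1794]
tool_rot: [[-0.959, 0.285, -0.0], [0.285, 0.959, -0.001], [0.0, -0.002, -1.0]]
ft_force: [0.6, 0.5, -0.4]
grip_width: 0.06
gripper_force: 0.0
```

```bash
python3 mv.py 375,222,180,- 375,222,28,-; python3 -c "
from h import *
d=grab('wrist');cv2.imwrite('pics/w1.png',d['img'][:,:,::-1])
P=cloud(d);m=abs(P[...,2]-.057)<.004
q=P[m];q=q[np.hypot(q[:,0]-.375,q[:,1]-.222)<.03];print(len(q),q.mean(0),cv2.minAreaRect((q[:,:2]*1000).astype(np.float32)))
m=abs(P[...,2]-.023)<.004;q=P[m];q=q[np.hypot(q[:,0]-.375,q[:,1]-.222)<.07];print(len(q),cv2.minAreaRect((q[:,:2]*1000).astype(np.float32)))
"
```

```text
t 0.93 p [377.9 218.  179.4] yaw 73.44 zax [-0.    -0.001 -1.   ] q [ 14.  13.  96.  -0.  70. -59.] w 60.0 F [ 0.6  0.5 -0.4]
375,222,180,- [ 0.0129  0.01   -0.002 ] turn z 0
375,222,28,- [0.0129 0.0108 0.5047] turn z 0
519 [0.37379393 0.22292682 0.05750972] ((374.444091796875, 222.82493591308594), (22.952192306518555, 22.677204132080078), 75.82038116455078)
10383 ((374.10693359375, 222.86758422851562), (121.23628234863281, 119.83047485351562), 73.53607177734375)
```

View pics/w1.png

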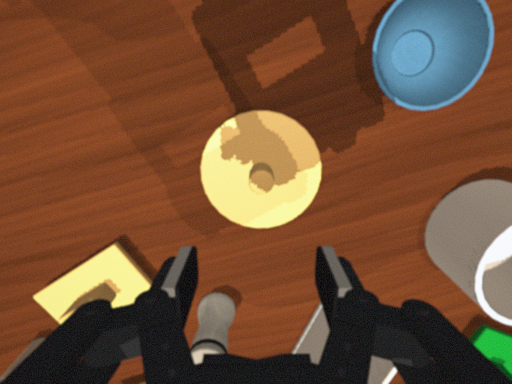

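The wrist view has the large round lid's knob at pixel (262,178). It measures (374.2, 222.8) mm, which agrees with the top and scene measurements.

{"fn": "step_arm", "kwargs": {
  "targets": [
    [[0,0,0.1],[0,0,0]],
    [[0,0,0.22],[0,0,0]],
    [[0,0,0.34],[0,0,0]],
    [[0,0,0.42],[0,0,0]],
    [[0,0,0.47],[0,0,0]],
    [[0,0,0.495],[0,0,0]],
    [[0,0,0.507],[0,0,0]],
    [[0,0,0.507],[0,0,0]],
    [[0,0,0.507],[0,0,0]]
  ]
}}

```text
time_s: 1.73
position: [0.3754, 0.2227, 0.029]
tool_rot: [[-0.96, 0.279, 0.001], [0.279, 0.96, 0.0], [-0.001, 0.001, -1.0]]
ft_force: [-0.5, -0.9, -0.4]
grip_width: 0.0599
gripper_force: 0.0
```

{"fn": "step_arm", "kwargs": {
  "targets": [
    [[0,0,0],[0,0,0]],
    [[0,0,0],[0,0,0]],
    [[0,0,0],[0,0,0]],
    [[0,0,0],[0,0,0]],
    [[0,0,0],[0,0,0]],
    [[0,0,0],[0,0,0]]
  ],
  "jaw": 5
}}

```text
time_s: 2.23
position: [0.3754, 0.2223, 0.029]
tool_rot: [[-0.96, 0.28, 0.001], [0.28, 0.96, 0.0], [-0.001, 0.001, -1.0]]
ft_force: [-0.8, -0.2, 7.3]
grip_width: 0.0225
gripper_force: 48.6
```

```bash
python3 mv.py 375,222,28,- 375,222,190,- 513,438.6,190,-
```

```text
t 2.23 p [375.4 222.3  29. ] yaw 73.74 zax [ 0.001  0.    -1.   ] q [ 15.  27. 108.   0.  45. -59.] w 22.5 F [-0.8 -0.2  7.3]
375,222,28,- [ 0.001  -0.0014  0.0033] turn z 0
375,222,190,- [ 4.000e-04 -1.000e-03 -5.367e-01] turn z 0
513,438.6,190,- [-0.239   0.8209 -0.5359] turn z 0
```

{"fn": "step_arm", "kwargs": {
  "targets": [
    [[0,0,-0.06],[0,0,0]],
    [[0,0,-0.18],[0,0,0]],
    [[0,0,-0.3],[0,0,0]],
    [[0,0.03,-0.42],[0,0,0]],
    [[-0.03,0.1,-0.5],[0,0,0]],
    [[-0.06,0.22,-0.533],[0,0,0]],
    [[-0.1,0.35,-0.533],[0,0,0]],
    [[-0.14,0.48,-0.533],[0,0,0]],
    [[-0.175,0.6,-0.533],[0,0,0]],
    [[-0.205,0.7,-0.533],[0,0,0]]
  ]
}}

```text
time_s: 3.07
position: [0.4936, 0.4086, 0.1879]
tool_rot: [[-0.96, 0.28, -0.0], [0.28, 0.96, 0.0], [0.0, 0.0, -1.0]]
ft_force: [0.3, -0.0, -0.9]
grip_width: 0.0227
gripper_force: 49.2
```

{"fn": "step_arm", "kwargs": {
  "targets": [
    [[-0.022,0.07,0],[0,0,0]],
    [[-0.031,0.108,0],[0,0,0]],
    [[-0.034,0.121,0],[0,0,0]],
    [[-0.034,0.121,0],[0,0,0]],
    [[-0.034,0.121,0],[0,0,0]]
  ]
}}

```text
time_s: 3.48
position: [0.5125, 0.438, 0.188]
tool_rot: [[-0.96, 0.28, -0.001], [0.28, 0.96, -0.0], [0.0, -0.001, -1.0]]
ft_force: [-0.4, -1.0, -1.0]
grip_width: 0.0226
gripper_force: 49.3
```

```bash
python3 mv.py 513,438.6,190,- 513,438.6,105,-;python3 - <<'E'
from h import *
d=grab('wrist');cv2.imwrite('pics/w2.png',d['img'][:,:,::-1])
P=cloud(d);q=P[abs(P[...,2]-.09)<.004];q=q[np.hypot(q[:,0]-.513,q[:,1]-.4386)<.07][:,:2]*1000
from scipy.optimize import least_squares
print(len(q),q.min(0),q.max(0))
r=least_squares(lambda c:np.hypot(q[:,0]-c[0],q[:,1]-c[1])-57,[513,438],loss='soft_l1');print(r.x,r.cost/len(q))
t=np.array(env.observe()['position'])
q=P[abs(P[...,2]-(t[2]-.006))<.005];q=q[np.hypot(*(q[:,:2]-t[:2]).T)<.08];print('lid',len(q),cv2.minAreaRect((q[:,:2]*1000).astype(np.float32)))
E
```

```text
t 3.48 p [512.5 438.  188. ] yaw 73.73 zax [-0.001 -0.    -1.   ] q [ 30.  36.  56.  -0.  88. -43.] w 22.6 F [-0.4 -1.  -1. ]
513,438.6,190,- [-0.0009  0.0023 -0.0065] turn z 0
513,438.6,105,- [-0.001   0.0024  0.2768] turn z 0
814 [453.67089619 410.55762184] [489.76622594 493.85926144]
[513.30329223 439.60693531] 0.8716637189139073
lid 25703 ((509.4961853027344, 437.5251159667969), (117.15758514404297, 119.22679901123047), 23.264368057250977)
```

View pics/w2.png

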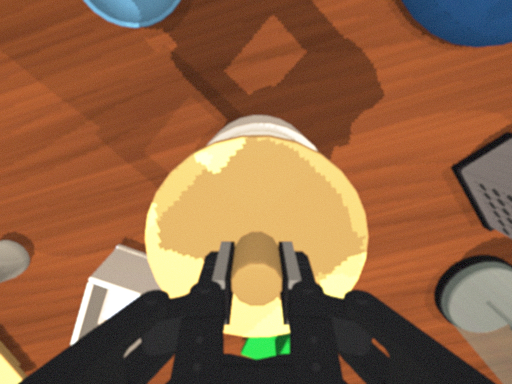

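The lid is held level at pixel (255,235), with the canister rim showing behind it. I'll lower it with a correction of about 1 mm.

{"fn": "step_arm", "kwargs": {
  "targets": [
    [[-0.003,0.003,0.06],[0,0,0]],
    [[-0.003,0.003,0.13],[0,0,0]],
    [[-0.003,0.003,0.18],[0,0,0]],
    [[-0.003,0.003,0.2],[0,0,0]],
    [[-0.003,0.003,0.22],[0,0,0]],
    [[-0.003,0.003,0.24],[0,0,0]],
    [[-0.003,0.003,0.255],[0,0,0]],
    [[-0.003,0.003,0.267],[0,0,0]],
    [[-0.003,0.003,0.275],[0,0,0]],
    [[-0.003,0.003,0.275],[0,0,0]]
  ]
}}

```text
time_s: 4.37
position: [0.5139, 0.4392, 0.1054]
tool_rot: [[-0.96, 0.28, -0.0], [0.28, 0.96, -0.0], [0.0, -0.0, -1.0]]
ft_force: [1.2, -0.3, -1.1]
grip_width: 0.0226
gripper_force: 49.3
```

```bash
python3 mv.py 513,438.6,105,-
```

```text
t 4.37 p [513.9 439.2 105.4] yaw 73.74 zax [-0. -0. -1.] q [ 31.  40.  63.  -0.  77. -43.] w 22.6 F [ 1.2 -0.3 -1.1]
513,438.6,105,- [ 0.0025 -0.0028  0.0013] turn z 0
```

{"fn": "step_arm", "kwargs": {
  "targets": [
    [[0,0,0.002],[0,0,0]],
    [[0,0,0.003],[0,0,0]],
    [[0,0,0.003],[0,0,0]]
  ]
}}

```text
time_s: 4.62
position: [0.5142, 0.4393, 0.1051]
tool_rot: [[-0.96, 0.28, 0.001], [0.28, 0.96, 0.0], [-0.0, 0.0, -1.0]]
ft_force: [-0.8, 0.0, -0.7]
grip_width: 0.0226
gripper_force: 49.3
```

{"fn": "step_arm", "kwargs": {
  "targets": [
    [[0,0,0.002],[0,0,0]],
    [[0,0,0.003],[0,0,0]],
    [[0,0,0.003],[0,0,0]]
  ]
}}

```text
time_s: 4.87
position: [0.5142, 0.4394, 0.105]
tool_rot: [[-0.96, 0.28, 0.001], [0.28, 0.96, 0.001], [-0.001, 0.001, -1.0]]
ft_force: [-1.5, -1.7, 5.5]
grip_width: 0.0228
gripper_force: 49.8
```

Contact came at the expected height, so I'm releasing and rising.

{"fn": "step_arm", "kwargs": {
  "targets": [
    [[0,0,0],[0,0,0]],
    [[0,0,0],[0,0,0]],
    [[0,0,0],[0,0,0]],
    [[0,0,-0.04],[0,0,0]],
    [[0,0,-0.1],[0,0,0]],
    [[0,0,-0.2],[0,0,0]],
    [[0,0,-0.3],[0,0,0]],
    [[0,0,-0.3],[0,0,0]]
  ],
  "jaw": 55
}}

```text
time_s: 5.53
position: [0.5157, 0.4403, 0.2004]
tool_rot: [[-0.96, 0.28, 0.009], [0.28, 0.96, 0.005], [-0.007, 0.008, -1.0]]
ft_force: [0.1, -0.1, 0.8]
grip_width: 0.0549
gripper_force: 0.0
```

```bash
python3 mv.py 495,150,195,16.3; python3 - <<'E'
from h import *
d=grab('top');P=cloud(d)
q=P[abs(P[...,2]-.099)<.004];q=q[np.hypot(q[:,0]-.5135,q[:,1]-.4386)<.07];r=np.linalg.lstsq(np.c_[q[:,:2],np.ones(len(q))],q[:,2],rcond=None)[0]
print(len(q),np.median(q[:,2]),cv2.minAreaRect((q[:,:2]*1000).astype(np.float32)),np.degrees(r[:2]))
E
```

```text
t 5.53 p [515.7 440.3 200.4] yaw 73.75 zax [ 0.009  0.005 -1.   ] q [ 31.  36.  55.   0.  89. -43.] w 54.9 F [ 0.1 -0.1  0.8]
495,150,195,16.3 [-0.2045 -0.9484  0.0121] turn z 1.277
560 0.09829816957436935 ((514.9285278320312, 420.1060485839844), (121.4337387084961, 82.15509033203125), 7.137673377990723) [-0.0264603  0.4714255]
```

{"fn": "step_arm", "kwargs": {
  "targets": [
    [[-0.205,-0.948,0.01],[0,0,1]],
    [[-0.205,-0.948,0.01],[0,0,1]],
    [[-0.205,-0.948,0.01],[0,0,1]],
    [[-0.205,-0.948,0.01],[0,0,1]],
    [[-0.205,-0.948,0.01],[0,0,1]],
    [[-0.205,-0.948,0.01],[0,0,1]],
    [[-0.205,-0.948,0.01],[0,0,1]],
    [[-0.205,-0.948,0.01],[0,0,1]],
    [[-0.205,-0.948,0.01],[0,0,1]]
  ]
}}

```text
time_s: 6.33
position: [0.4932, 0.1473, 0.1902]
tool_rot: [[-0.478, 0.878, -0.001], [0.878, 0.478, 0.0], [0.001, -0.001, -1.0]]
ft_force: [-0.1, 0.9, -0.8]
grip_width: 0.0551
gripper_force: 0.0
```

```bash
python3 mv.py 462.5,-2.5,180,16.3; python3 - <<'E'
from h import *
d=grab('top');P=cloud(d)
q=P[abs(P[...,2]-.099)<.004];q=q[np.hypot(q[:,0]-.5135,q[:,1]-.4386)<.07];r=np.linalg.lstsq(np.c_[q[:,:2],np.ones(len(q))],q[:,2],rcond=None)[0]
print(len(q),np.median(q[:,2]),cv2.minAreaRect((q[:,:2]*1000).astype(np.float32)),np.degrees(r[:2]))
E
```

```text
t 6.33 p [493.2 147.3 190.2] yaw 28.54 zax [-0.001  0.    -1.   ] q [  3.  20.  84.   0.  76. -25.] w 55.1 F [-0.1  0.9 -0.8]
462.5,-2.5,180,16.3 [-0.3897 -0.3285  0.0342] turn z 0.272
947 0.09847761159484257 ((512.3609008789062, 438.3161315917969), (119.9289321899414, 118.67498779296875), 28.573936462402344) [ 0.04729303 -0.16554082]
```

Lid 1 is seated: level, centred and at the right height. Next is the oblong lid.

{"fn": "step_arm", "kwargs": {
  "targets": [
    [[-0.39,-0.328,0.03],[0,0,0.272]],
    [[-0.39,-0.328,0.03],[0,0,0.272]],
    [[-0.39,-0.328,0.03],[0,0,0.272]],
    [[-0.39,-0.328,0.03],[0,0,0.272]],
    [[-0.39,-0.328,0.03],[0,0,0.272]],
    [[-0.39,-0.328,0.03],[0,0,0.272]],
    [[-0.39,-0.328,0.03],[0,0,0.272]],
    [[-0.39,-0.328,0.03],[0,0,0.272]]
  ]
}}

```text
time_s: 7.05
position: [0.4637, 0.0006, 0.1817]
tool_rot: [[-0.286, 0.958, -0.0], [0.958, 0.286, 0.0], [0.0, -0.0, -1.0]]
ft_force: [0.0, -0.7, -0.5]
grip_width: 0.0555
gripper_force: 0.0
```

```bash
cat > knob.py <<'E'
import sys
from h import *
x,y=map(float,sys.argv[1:3])
P=cloud(grab('wrist'))
for h,r in((.057,.04),(.023,.085)):
    q=P[abs(P[...,2]-h)<.004];q=q[np.hypot(q[:,0]-x/1000,q[:,1]-y/1000)<r];print(len(q),np.round(q.mean(0)*1000,1),cv2.minAreaRect((q[:,:2]*1000).astype(np.float32)))
E
python3 knob.py 462.5 -2.5; python3 mv.py 462.5,-2.5,31,16.3
```

```text
1235 [462.8  -1.   57.7] ((463.1688537597656, -1.9043540954589844), (21.786109924316406, 49.052207946777344), 15.91812801361084)
8158 [461.6   3.8  23.9] ((463.2433776855469, -2.090850830078125), (82.1732177734375, 125.5079345703125), 16.203718185424805)
t 7.1 p [463.7   0.5 181.7] yaw 16.64 zax [-0.  0. -1.] q [-15.  16.  92.   0.  72. -31.] w 54.9 F [ 0.1 -0.2  0.3]
462.5,-2.5,31,16.3 [-0.0086 -0.0066  0.5024] turn z 0.008
```

{"fn": "step_arm", "kwargs": {
  "targets": [
    [[0,0,0.08],[0,0,0]],
    [[0,0,0.18],[0,0,0]],
    [[0,0,0.27],[0,0,0]],
    [[0,0,0.33],[0,0,0]],
    [[0,0,0.33],[0,0,0]],
    [[0,0,0.33],[0,0,0]]
  ]
}}

```text
time_s: 7.6
position: [0.4635, -0.0001, 0.0828]
tool_rot: [[-0.285, 0.958, -0.001], [0.958, 0.285, 0.0], [0.001, -0.001, -1.0]]
ft_force: [0.7, -0.3, 0.5]
grip_width: 0.0548
gripper_force: 0.0
```

```bash
python3 mv.py 463,-2,30,16.2
```

```text
t 7.6 p [ 4.635e+02 -1.000e-01  8.280e+01] yaw 16.58 zax [-0.001  0.    -1.   ] q [-15.  24. 100.   0.  56. -31.] w 54.8 F [ 0.7 -0.3  0.5]
463,-2,30,16.2 [-0.0056 -0.0032  0.1759] turn z 0.009
```

{"fn": "step_arm", "kwargs": {
  "targets": [
    [[-0.006,-0.003,0.05],[0,0,0.009]],
    [[-0.006,-0.003,0.11],[0,0,0.009]],
    [[-0.006,-0.003,0.15],[0,0,0.009]],
    [[-0.006,-0.003,0.173],[0,0,0.009]],
    [[-0.006,-0.003,0.173],[0,0,0.009]],
    [[-0.006,-0.003,0.173],[0,0,0.009]]
  ]
}}

```text
time_s: 8.1
position: [0.4637, -0.0028, 0.0318]
tool_rot: [[-0.278, 0.961, 0.001], [0.961, 0.278, -0.0], [-0.001, 0.001, -1.0]]
ft_force: [-0.3, -0.2, 0.1]
grip_width: 0.0549
gripper_force: 0.0
```

{"fn": "step_arm", "kwargs": {
  "targets": [
    [[0,0,0],[0,0,0]],
    [[0,0,0],[0,0,0]],
    [[0,0,0],[0,0,0]],
    [[0,0,0],[0,0,0]],
    [[0,0,0],[0,0,0]],
    [[0,0,0],[0,0,0]]
  ],
  "jaw": 5
}}

```text
time_s: 8.6
position: [0.4635, -0.003, 0.0317]
tool_rot: [[-0.277, 0.961, 0.001], [0.961, 0.277, -0.0], [-0.001, 0.001, -1.0]]
ft_force: [-0.3, 1.1, 5.5]
grip_width: 0.0212
gripper_force: 49.3
```

```bash
python3 mv.py 463,-2,190,- 626.7,244.2,190,51.3
```

```text
t 8.6 p [463.5  -3.   31.7] yaw 16.09 zax [ 0.001 -0.    -1.   ] q [-15.  29. 104.   0.  48. -31.] w 21.2 F [-0.3  1.1  5.5]
463,-2,190,- [ 3.100e-03  1.000e-04 -5.277e-01] turn z 0
626.7,244.2,190,51.3 [ 0.6404  0.7519 -0.5271] turn z -0.782
```

{"fn": "step_arm", "kwargs": {
  "targets": [
    [[0,0,-0.06],[0,0,0]],
    [[0,0,-0.17],[0,0,0]],
    [[0,0,-0.29],[0,0,0]],
    [[0,0,-0.41],[0,0,0]],
    [[0.03,0.03,-0.5],[0,0,-0.1]],
    [[0.1,0.12,-0.527],[0,0,-0.22]],
    [[0.19,0.22,-0.527],[0,0,-0.34]],
    [[0.27,0.32,-0.527],[0,0,-0.46]],
    [[0.36,0.42,-0.527],[0,0,-0.58]],
    [[0.44,0.52,-0.527],[0,0,-0.68]]
  ]
}}

```text
time_s: 9.43
position: [0.5767, 0.1692, 0.1892]
tool_rot: [[-0.731, 0.682, -0.0], [0.682, 0.731, 0.0], [0.0, -0.0, -1.0]]
ft_force: [0.5, -0.7, -1.2]
grip_width: 0.0213
gripper_force: 49.5
```

```bash
python3 mv.py 627.5,243.5,190,51.3
```

```text
t 9.43 p [576.7 169.2 189.2] yaw 46.98 zax [-0.  0. -1.] q [  5.  29.  70.   0.  81. -42.] w 21.3 F [ 0.5 -0.7 -1.2]
627.5,243.5,190,51.3 [ 0.0451  0.2964 -0.0026] turn z -0.096
```

{"fn": "step_arm", "kwargs": {
  "targets": [
    [[0.016,0.11,0],[0,0,-0.05]],
    [[0.031,0.21,0],[0,0,-0.096]],
    [[0.041,0.27,0],[0,0,-0.096]],
    [[0.045,0.296,0],[0,0,-0.096]],
    [[0.045,0.296,0],[0,0,-0.096]],
    [[0.045,0.296,0.03],[0,0,-0.096]],
    [[0.045,0.296,0.1],[0,0,-0.096]],
    [[0.045,0.296,0.18],[0,0,-0.096]],
    [[0.045,0.296,0.18],[0,0,-0.096]],
    [[0.045,0.296,0.18],[0,0,-0.096]]
  ]
}}

```text
time_s: 10.27
position: [0.6266, 0.2398, 0.1344]
tool_rot: [[-0.777, 0.63, -0.003], [0.63, 0.777, -0.001], [0.002, -0.002, -1.0]]
ft_force: [0.5, -0.2, -0.9]
grip_width: 0.021
gripper_force: 49.5
```

```bash
python3 mv.py 627.5,243.5,87.7,51.3; python3 - <<'E'
from h import *
d=grab('wrist');cv2.imwrite('pics/w3.png',d['img'][:,:,::-1])
P=cloud(grab('top'));z=env.observe()['position'][2]-.0317
for h in (z+.023,.0695):
    q=P[abs(P[...,2]-h)<.004];q=q[np.hypot(q[:,0]-.6275,q[:,1]-.2435)<.085];print(h,len(q),cv2.minAreaRect((q[:,:2]*1000).astype(np.float32)))
E
```

```text
t 10.27 p [626.6 239.8 134.4] yaw 50.94 zax [-0.003 -0.001 -1.   ] q [ 11.  38.  61.  -0.  81. -40.] w 21.0 F [ 0.5 -0.2 -0.9]
627.5,243.5,87.7,51.3 [0.0052 0.0117 0.1557] turn z -0.008
0.1279668648696792 136 ((636.2739868164062, 194.78689575195312), (44.328399658203125, 99.23255157470703), 87.76093292236328)
0.0695 51 ((617.8050537109375, 203.86830139160156), (10.591293334960938, 84.33735656738281), 53.95243835449219)
```

View pics/w3.png

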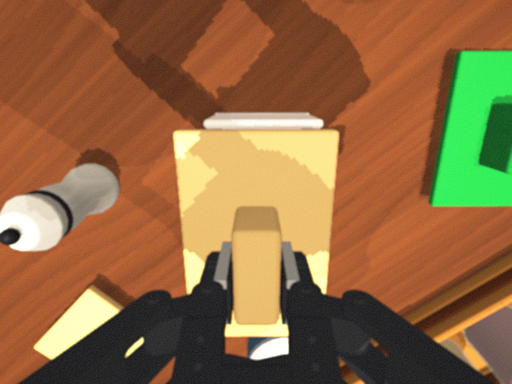

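The wrist view shows the lid at (255,215) lined up parallel with the canister rim at (263,122). The pepper mill at (60,205) is well clear.

{"fn": "step_arm", "kwargs": {
  "targets": [
    [[0.005,0.012,0.02],[0,0,-0.008]],
    [[0.005,0.012,0.05],[0,0,-0.008]],
    [[0.005,0.012,0.08],[0,0,-0.008]],
    [[0.005,0.012,0.09],[0,0,-0.008]],
    [[0.005,0.012,0.09],[0,0,-0.008]],
    [[0.005,0.012,0.09],[0,0,-0.008]]
  ]
}}

```text
time_s: 10.87
position: [0.6285, 0.2448, 0.1077]
tool_rot: [[-0.781, 0.624, -0.001], [0.624, 0.781, -0.0], [0.0, -0.0, -1.0]]
ft_force: [-0.1, -0.4, -1.6]
grip_width: 0.0213
gripper_force: 49.5
```

```bash
python3 mv.py 627.5,243.5,87.7,51.3
```

```text
t 10.87 p [628.5 244.8 107.7] yaw 51.37 zax [-0.001 -0.    -1.   ] q [ 11.  40.  63.  -0.  77. -40.] w 21.3 F [-0.1 -0.4 -1.6]
627.5,243.5,87.7,51.3 [-0.     -0.0054  0.0668] turn z 0.002
```

{"fn": "step_arm", "kwargs": {
  "targets": [
    [[0,-0.005,0.01],[0,0,0]],
    [[0,-0.005,0.02],[0,0,0]],
    [[0,-0.005,0.035],[0,0,0]],
    [[0,-0.005,0.05],[0,0,0]],
    [[0,-0.005,0.06],[0,0,0]],
    [[0,-0.005,0.064],[0,0,0]],
    [[0,-0.005,0.066],[0,0,0]],
    [[0,-0.005,0.066],[0,0,0]]
  ]
}}

```text
time_s: 11.53
position: [0.6276, 0.2436, 0.0881]
tool_rot: [[-0.781, 0.624, -0.0], [0.624, 0.781, -0.0], [0.0, -0.0, -1.0]]
ft_force: [0.8, -0.1, -2.6]
grip_width: 0.021
gripper_force: 49.5
```

{"fn": "step_arm", "kwargs": {
  "targets": [
    [[0,0,0.002],[0,0,0]],
    [[0,0,0.003],[0,0,0]],
    [[0,0,0.003],[0,0,0]]
  ]
}}

```text
time_s: 11.78
position: [0.6278, 0.2437, 0.0879]
tool_rot: [[-0.781, 0.624, 0.001], [0.624, 0.781, 0.0], [-0.001, 0.001, -1.0]]
ft_force: [-0.5, -0.7, 2.8]
grip_width: 0.0214
gripper_force: 49.8
```

{"fn": "step_arm", "kwargs": {
  "targets": [
    [[0,0,0],[0,0,0]],
    [[0,0,0],[0,0,0]],
    [[0,0,0],[0,0,0]],
    [[0,0,-0.04],[0,0,0]],
    [[0,0,-0.12],[0,0,0]],
    [[0,0,-0.24],[0,0,0]],
    [[0,0,-0.35],[0,0,0]],
    [[0,0,-0.35],[0,0,0]]
  ],
  "jaw": 55
}}

```text
time_s: 12.45
position: [0.6298, 0.2442, 0.2]
tool_rot: [[-0.781, 0.624, 0.012], [0.624, 0.781, 0.002], [-0.008, 0.01, -1.0]]
ft_force: [-0.5, 0.5, 0.6]
grip_width: 0.0549
gripper_force: 0.0
```

```bash
python3 mv.py 656.5,3,185,7
```

```text
t 12.45 p [629.8 244.2 200. ] yaw 51.39 zax [ 0.012  0.002 -1.   ] q [ 11.  36.  55.  -0.  88. -40.] w 54.9 F [-0.5  0.5  0.6]
656.5,3,185,7 [-0.5709 -0.573   0.049 ] turn z 0.986
```

{"fn": "step_arm", "kwargs": {
  "targets": [
    [[-0.571,-0.573,0.05],[0,0,0.986]],
    [[-0.571,-0.573,0.05],[0,0,0.986]],
    [[-0.571,-0.573,0.05],[0,0,0.986]],
    [[-0.571,-0.573,0.05],[0,0,0.986]],
    [[-0.571,-0.573,0.05],[0,0,0.986]],
    [[-0.571,-0.573,0.05],[0,0,0.986]],
    [[-0.571,-0.573,0.05],[0,0,0.986]],
    [[-0.571,-0.573,0.05],[0,0,0.986]],
    [[-0.571,-0.573,0.05],[0,0,0.986]],
    [[-0.571,-0.573,0.05],[0,0,0.986]]
  ]
}}

```text
time_s: 13.28
position: [0.654, 0.0038, 0.1774]
tool_rot: [[-0.125, 0.992, 0.0], [0.992, 0.125, 0.0], [0.0, 0.0, -1.0]]
ft_force: [-0.6, 0.4, 0.9]
grip_width: 0.0545
gripper_force: 0.0
```

```bash
python3 knob.py 656.5 3; python3 mv.py 656.5,3,31,7; python3 - <<'E'
from h import *
P=cloud(grab('top'))
for (x,y,h) in ((.6265,.244,.079),(.513,.4386,.099)):
    q=P[abs(P[...,2]-h)<.004];q=q[np.hypot(q[:,0]-x,q[:,1]-y)<.085];r=np.linalg.lstsq(np.c_[q[:,:2],np.ones(len(q))],q[:,2],rcond=None)[0]
    print(len(q),np.median(q[:,2]),cv2.minAreaRect((q[:,:2]*1000).astype(np.float32)),np.degrees(r[:2]))
E
```

```text
1263 [657.3   4.9  57.7] ((657.6940307617188, 3.8129310607910156), (21.41628646850586, 49.2635383605957), 6.579179286956787)
8483 [656.8   8.1  23.9] ((657.4242553710938, 3.3728790283203125), (102.23286437988281, 101.8828125), 6.664079666137695)
t 13.33 p [654.1   3.9 177.5] yaw 7.18 zax [ 0.  0. -1.] q [-10.  35.  61.   0.  84. -17.] w 54.7 F [-0.2  0.4  0.4]
656.5,3,31,7 [-0.0041  0.0075  0.4883] turn z 0.004
695 0.07865177986582804 ((626.525146484375, 243.74285888671875), (83.95991516113281, 125.4612045288086), 50.88554000854492) [-0.18840694 -0.2018541 ]
867 0.09836897407756179 ((515.8885498046875, 445.50360107421875), (105.87747192382812, 120.10013580322266), 62.89365768432617) [ 0.03191091 -0.35252992]
```

The oblong lid is home and level. I'm going down on the square lid.

{"fn": "step_arm", "kwargs": {
  "targets": [
    [[-0.003,0.01,0.08],[0,0,0.01]],
    [[-0.003,0.01,0.18],[0,0,0.01]],
    [[-0.003,0.01,0.27],[0,0,0.01]],
    [[-0.003,0.01,0.33],[0,0,0.01]],
    [[-0.003,0.01,0.39],[0,0,0.01]],
    [[-0.003,0.01,0.44],[0,0,0.01]],
    [[-0.003,0.01,0.47],[0,0,0.01]],
    [[-0.003,0.01,0.488],[0,0,0.01]],
    [[-0.003,0.01,0.488],[0,0,0.01]],
    [[-0.003,0.01,0.488],[0,0,0.01]]
  ]
}}

```text
time_s: 14.22
position: [0.6576, 0.0022, 0.0316]
tool_rot: [[-0.115, 0.993, 0.001], [0.993, 0.115, -0.0], [-0.0, 0.001, -1.0]]
ft_force: [-0.1, 0.3, 0.0]
grip_width: 0.0551
gripper_force: 0.0
```

{"fn": "step_arm", "kwargs": {
  "targets": [
    [[0,0,0],[0,0,0]],
    [[0,0,0],[0,0,0]],
    [[0,0,0],[0,0,0]],
    [[0,0,0],[0,0,0]],
    [[0,0,0],[0,0,0]],
    [[0,0,0],[0,0,0]]
  ],
  "jaw": 5
}}

```text
time_s: 14.72
position: [0.6577, 0.0018, 0.0319]
tool_rot: [[-0.114, 0.993, 0.002], [0.993, 0.114, -0.0], [-0.0, 0.002, -1.0]]
ft_force: [0.1, 0.0, 5.3]
grip_width: 0.0211
gripper_force: 50.5
```

```bash
python3 mv.py 656.5,3,195,- 513,-446.6,195,14.3 600,-180,195,14
```

```text
t 14.72 p [657.7   1.8  31.9] yaw 6.56 zax [ 0.002 -0.    -1.   ] q [-10.  43.  71.   0.  66. -17.] w 21.1 F [0.1 0.  5.3]
656.5,3,195,- [ 0.0042 -0.0026 -0.5438] turn z 0
513,-446.6,195,14.3 [-1.43   -0.6489 -0.5442] turn z -0.172
600,-180,195,14 [-0.5803 -0.2594 -0.5439] turn z -0.165
```

{"fn": "step_arm", "kwargs": {
  "targets": [
    [[0,0,-0.06],[0,0,0]],
    [[0,0,-0.17],[0,0,0]],
    [[0,0,-0.29],[0,0,0]],
    [[0,0,-0.41],[0,0,0]],
    [[-0.05,-0.02,-0.5],[0,0,-0.03]],
    [[-0.15,-0.07,-0.54],[0,0,-0.06]],
    [[-0.26,-0.115,-0.54],[0,0,-0.1]],
    [[-0.37,-0.165,-0.54],[0,0,-0.14]],
    [[-0.48,-0.215,-0.54],[0,0,-0.165]],
    [[-0.58,-0.26,-0.54],[0,0,-0.17]]
  ]
}}

```text
time_s: 15.55
position: [0.5985, -0.1816, 0.1926]
tool_rot: [[-0.246, 0.969, -0.001], [0.969, 0.246, 0.0], [0.0, -0.001, -1.0]]
ft_force: [0.6, 0.1, -1.5]
grip_width: 0.0212
gripper_force: 49.6
```

```bash
python3 mv.py 513.4,-448,195,14.3
```

```text
t 15.55 p [ 598.5 -181.6  192.6] yaw 14.25 zax [-0.001  0.    -1.   ] q [-28.  31.  65.  -0.  84. -42.] w 21.2 F [ 0.6  0.1 -1.5]
513.4,-448,195,14.3 [-0.7908 -0.4934 -0.0079] turn z -0.001
```

{"fn": "step_arm", "kwargs": {
  "targets": [
    [[-0.1,-0.06,0],[0,0,0]],
    [[-0.21,-0.13,0],[0,0,0]],
    [[-0.32,-0.2,0],[0,0,0]],
    [[-0.43,-0.27,0],[0,0,0]],
    [[-0.54,-0.34,0],[0,0,0]],
    [[-0.64,-0.4,0],[0,0,0]],
    [[-0.72,-0.45,0],[0,0,0]],
    [[-0.77,-0.48,0],[0,0,0]],
    [[-0.79,-0.493,0],[0,0,0]],
    [[-0.79,-0.493,0],[0,0,0]]
  ]
}}

```text
time_s: 16.38
position: [0.5139, -0.4466, 0.1923]
tool_rot: [[-0.244, 0.97, -0.001], [0.97, 0.244, 0.001], [0.001, -0.0, -1.0]]
ft_force: [-0.0, -0.4, -2.2]
grip_width: 0.021
gripper_force: 49.6
```

{"fn": "step_arm", "kwargs": {
  "targets": [
    [[0,0,0.02],[0,0,0]],
    [[0,0,0.07],[0,0,0]],
    [[0,0,0.13],[0,0,0]],
    [[0,0,0.18],[0,0,0]],
    [[0,0,0.2],[0,0,0]],
    [[0,0,0.2],[0,0,0]]
  ]
}}

```text
time_s: 16.88
position: [0.5147, -0.4439, 0.1313]
tool_rot: [[-0.247, 0.969, -0.002], [0.969, 0.247, 0.003], [0.003, -0.001, -1.0]]
ft_force: [-0.1, 1.1, -1.8]
grip_width: 0.0211
gripper_force: 49.6
```

```bash
python3 mv.py 513.4,-448,101.9,14.3; python3 - <<'E'
from h import *
d=grab('wrist');cv2.imwrite('pics/w4.png',d['img'][:,:,::-1])
P=cloud(d)
q=P[abs(P[...,2]-.084)<.004];q=q[np.hypot(q[:,0]-.513,q[:,1]+.4466)<.085]
r=cv2.minAreaRect((q[:,:2]*1000).astype(np.float32));print(len(q),r,cv2.boxPoints(r))
E
```

```text
t 16.88 p [ 514.7 -443.9  131.3] yaw 14.31 zax [-0.002  0.003 -1.   ] q [-51.  39.  60.   0.  81. -65.] w 21.1 F [-0.1  1.1 -1.8]
513.4,-448,101.9,14.3 [-0.0124 -0.0075  0.0981] turn z 0.0
300 ((501.5781555175781, -399.1882629394531), (97.43448638916016, 1.0799846649169922), 14.12873649597168) [[ 454.20282 -410.55655]
 [ 454.46643 -411.60385]
 [ 548.9535  -387.81998]
 [ 548.6899  -386.77267]]
```

View pics/w4.png

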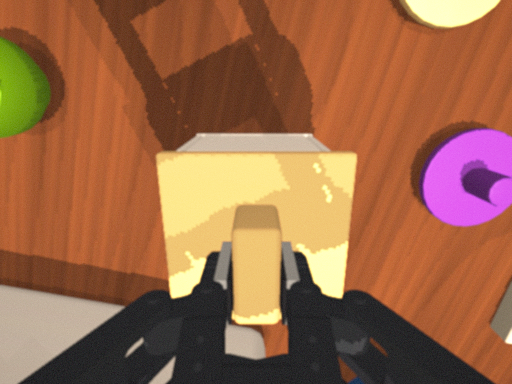

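The lid at (255,225) is parallel to the far rim at (255,140). The rim edge measures a yaw of 14.1°, and the centre agrees.

{"fn": "step_arm", "kwargs": {
  "targets": [
    [[-0.012,-0.007,0.01],[0,0,0]],
    [[-0.012,-0.007,0.025],[0,0,0]],
    [[-0.012,-0.007,0.035],[0,0,0]],
    [[-0.012,-0.007,0.035],[0,0,0]],
    [[-0.012,-0.007,0.035],[0,0,0]],
    [[-0.012,-0.007,0.035],[0,0,0]]
  ]
}}

```text
time_s: 17.43
position: [0.5133, -0.45, 0.1226]
tool_rot: [[-0.245, 0.969, 0.0], [0.969, 0.245, -0.0], [-0.0, 0.0, -1.0]]
ft_force: [0.7, -0.3, -1.0]
grip_width: 0.0212
gripper_force: 49.6
```

```bash
python3 mv.py 513.4,-448,101.9,14.3
```

```text
t 17.43 p [ 513.3 -450.   122.6] yaw 14.2 zax [ 0. -0. -1.] q [-51.  40.  60.   0.  80. -65.] w 21.2 F [ 0.7 -0.3 -1. ]
513.4,-448,101.9,14.3 [0.0065 0.0021 0.0691] turn z -0.002
```

{"fn": "step_arm", "kwargs": {
  "targets": [
    [[0.006,0.002,0.01],[0,0,0]],
    [[0.006,0.002,0.02],[0,0,0]],
    [[0.006,0.002,0.035],[0,0,0]],
    [[0.006,0.002,0.05],[0,0,0]],
    [[0.006,0.002,0.06],[0,0,0]],
    [[0.006,0.002,0.065],[0,0,0]],
    [[0.006,0.002,0.068],[0,0,0]],
    [[0.006,0.002,0.068],[0,0,0]]
  ]
}}

```text
time_s: 18.1
position: [0.5134, -0.4481, 0.1021]
tool_rot: [[-0.245, 0.969, 0.0], [0.969, 0.245, -0.0], [-0.0, 0.0, -1.0]]
ft_force: [0.5, 0.4, -2.1]
grip_width: 0.0211
gripper_force: 49.5
```

{"fn": "step_arm", "kwargs": {
  "targets": [
    [[0,0,0.002],[0,0,0]],
    [[0,0,0.003],[0,0,0]],
    [[0,0,0.003],[0,0,0]]
  ]
}}

```text
time_s: 18.35
position: [0.5135, -0.4482, 0.1019]
tool_rot: [[-0.245, 0.969, 0.001], [0.969, 0.245, -0.001], [-0.001, 0.0, -1.0]]
ft_force: [-1.3, 0.6, 4.2]
grip_width: 0.0209
gripper_force: 50.3
```

{"fn": "step_arm", "kwargs": {
  "targets": [
    [[0,0,0],[0,0,0]],
    [[0,0,0],[0,0,0]],
    [[0,0,0],[0,0,0]],
    [[0,0,-0.04],[0,0,0]],
    [[0,0,-0.12],[0,0,0]],
    [[0,0,-0.24],[0,0,0]],
    [[0,0,-0.3],[0,0,0]],
    [[0,0,-0.3],[0,0,0]]
  ],
  "jaw": 55
}}

```text
time_s: 19.02
position: [0.5144, -0.4492, 0.1962]
tool_rot: [[-0.245, 0.969, 0.006], [0.969, 0.246, -0.007], [-0.008, 0.004, -1.0]]
ft_force: [0.2, 0.0, 0.1]
grip_width: 0.0548
gripper_force: 0.0
```

```bash
python3 mv.py 608.3,-244.5,180,-
```

```text
t 19.02 p [ 514.4 -449.2  196.2] yaw 14.21 zax [ 0.006 -0.007 -1.   ] q [-51.  37.  54.   0.  89. -65.] w 54.8 F [0.2 0.  0.1]
608.3,-244.5,180,- [0.5852 0.4707 0.0511] turn z 0
```

{"fn": "step_arm", "kwargs": {
  "targets": [
    [[0.585,0.471,0.05],[0,0,0]],
    [[0.585,0.471,0.05],[0,0,0]],
    [[0.585,0.471,0.05],[0,0,0]],
    [[0.585,0.471,0.05],[0,0,0]],
    [[0.585,0.471,0.05],[0,0,0]],
    [[0.585,0.471,0.05],[0,0,0]],
    [[0.585,0.471,0.05],[0,0,0]],
    [[0.585,0.471,0.05],[0,0,0]],
    [[0.585,0.471,0.05],[0,0,0]],
    [[0.585,0.471,0.05],[0,0,0]]
  ]
}}

```text
time_s: 19.85
position: [0.6068, -0.2446, 0.1758]
tool_rot: [[-0.244, 0.97, -0.0], [0.97, 0.244, -0.0], [0.0, -0.0, -1.0]]
ft_force: [-0.6, 0.7, 0.5]
grip_width: 0.0547
gripper_force: 0.0
```

```bash
python3 knob.py 608.3 -244.5; python3 - <<'E'
from h import *
P=cloud(grab('top'))
for (x,y,h) in ((.513,-.4466,.093),):
    q=P[abs(P[...,2]-h)<.004];q=q[np.hypot(q[:,0]-x,q[:,1]-y)<.085];r=np.linalg.lstsq(np.c_[q[:,:2],np.ones(len(q))],q[:,2],rcond=None)[0]
    print(len(q),np.median(q[:,2]),cv2.minAreaRect((q[:,:2]*1000).astype(np.float32)),np.degrees(r[:2]))
E
python3 mv.py 608.3,-244.5,31,-
```

```text
514 [ 608.7 -243.6   57.6] ((608.79638671875, -244.3362579345703), (22.570384979248047, 22.560832977294922), 57.156185150146484)
4838 [ 608.1 -241.7   23.9] ((608.3973388671875, -244.42279052734375), (84.73178100585938, 84.60234069824219), 16.718568801879883)
780 0.09268415089322718 ((512.808349609375, -445.9103088378906), (102.4571533203125, 104.23114776611328), 13.878890991210938) [-0.26748754  0.06249284]
t 19.95 p [ 606.8 -244.5  176. ] yaw 14.1 zax [-0. -0. -1.] q [-32.  35.  61.  -0.  84. -46.] w 55.2 F [-0.6  0.1 -0.1]
608.3,-244.5,31,- [-0.0011  0.005   0.4834] turn z 0
```

The square lid is home and level. The small round lid is last.

{"fn": "step_arm", "kwargs": {
  "targets": [
    [[0,0.005,0.08],[0,0,0]],
    [[0,0.005,0.18],[0,0,0]],
    [[0,0.005,0.27],[0,0,0]],
    [[0,0.005,0.33],[0,0,0]],
    [[0,0.005,0.39],[0,0,0]],
    [[0,0.005,0.44],[0,0,0]],
    [[0,0.005,0.47],[0,0,0]],
    [[0,0.005,0.483],[0,0,0]],
    [[0,0.005,0.483],[0,0,0]],
    [[0,0.005,0.483],[0,0,0]]
  ]
}}

```text
time_s: 20.78
position: [0.609, -0.2434, 0.032]
tool_rot: [[-0.245, 0.97, 0.001], [0.97, 0.245, -0.001], [-0.001, 0.001, -1.0]]
ft_force: [-0.8, 0.3, 0.6]
grip_width: 0.0551
gripper_force: 0.0
```

{"fn": "step_arm", "kwargs": {
  "targets": [
    [[0,0,0],[0,0,0]],
    [[0,0,0],[0,0,0]],
    [[0,0,0],[0,0,0]],
    [[0,0,0],[0,0,0]],
    [[0,0,0],[0,0,0]],
    [[0,0,0],[0,0,0]]
  ],
  "jaw": 5
}}

```text
time_s: 21.28
position: [0.609, -0.2431, 0.0321]
tool_rot: [[-0.245, 0.969, 0.001], [0.969, 0.245, -0.001], [-0.001, 0.001, -1.0]]
ft_force: [-1.1, 1.0, 5.7]
grip_width: 0.0223
gripper_force: 48.9
```

```bash
python3 mv.py 608,-244.5,180,- 393,-242,180,-
```

```text
t 21.28 p [ 609.  -243.1   32.1] yaw 14.21 zax [ 0.001 -0.001 -1.   ] q [-32.  43.  71.  -0.  66. -46.] w 22.3 F [-1.1  1.   5.7]
608,-244.5,180,- [-0.0043 -0.0041 -0.4929] turn z 0
393,-242,180,- [ 0.1797 -0.6968 -0.4938] turn z 0
```

{"fn": "step_arm", "kwargs": {
  "targets": [
    [[0,0,-0.06],[0,0,0]],
    [[0,0,-0.17],[0,0,0]],
    [[0,0,-0.29],[0,0,0]],
    [[0,0,-0.41],[0,0,0]],
    [[0.02,-0.06,-0.48],[0,0,0]],
    [[0.04,-0.16,-0.493],[0,0,0]],
    [[0.07,-0.28,-0.493],[0,0,0]],
    [[0.1,-0.4,-0.493],[0,0,0]],
    [[0.13,-0.51,-0.493],[0,0,0]],
    [[0.16,-0.61,-0.493],[0,0,0]]
  ]
}}

```text
time_s: 22.12
position: [0.4175, -0.2408, 0.179]
tool_rot: [[-0.245, 0.969, -0.0], [0.969, 0.245, 0.0], [0.0, -0.0, -1.0]]
ft_force: [0.7, -0.8, -1.1]
grip_width: 0.0225
gripper_force: 49.2
```

{"fn": "step_arm", "kwargs": {
  "targets": [
    [[0.013,-0.055,0],[0,0,0]],
    [[0.02,-0.08,0],[0,0,0]],
    [[0.023,-0.087,0],[0,0,0]],
    [[0.023,-0.087,0.03],[0,0,0]],
    [[0.023,-0.087,0.1],[0,0,0]],
    [[0.023,-0.087,0.17],[0,0,0]],
    [[0.023,-0.087,0.2],[0,0,0]],
    [[0.023,-0.087,0.2],[0,0,0]],
    [[0.023,-0.087,0.2],[0,0,0]],
    [[0.023,-0.087,0.2],[0,0,0]]
  ]
}}

```text
time_s: 22.95
position: [0.3934, -0.2413, 0.1197]
tool_rot: [[-0.246, 0.969, 0.001], [0.969, 0.246, -0.001], [-0.001, 0.001, -1.0]]
ft_force: [-0.2, 0.0, -0.5]
grip_width: 0.0226
gripper_force: 49.2
```

```bash
python3 mv.py 392.7,-241,94.1,-;  python3 - <<'E'
from h import *
from scipy.optimize import least_squares
d=grab('wrist');cv2.imwrite('pics/w5.png',d['img'][:,:,::-1])
P=cloud(d)
q=P[abs(P[...,2]-.076)<.003];q=q[np.hypot(q[:,0]-.393,q[:,1]+.242)<.055][:,:2]*1000
print(len(q))
if len(q)>20:
    r=least_squares(lambda c:np.hypot(q[:,0]-c[0],q[:,1]-c[1])-39,[393,-242],loss='soft_l1');print(r.x)
E
```

```text
t 22.95 p [ 393.4 -241.3  119.7] yaw 14.23 zax [ 0.001 -0.001 -1.   ] q [-46.  20.  98.   0.  62. -61.] w 22.6 F [-0.2  0.  -0.5]
392.7,-241,94.1,- [ 0.0018 -0.0021  0.0854] turn z 0
1094
[ 392.86409387 -241.10254836]
```

View pics/w5.png

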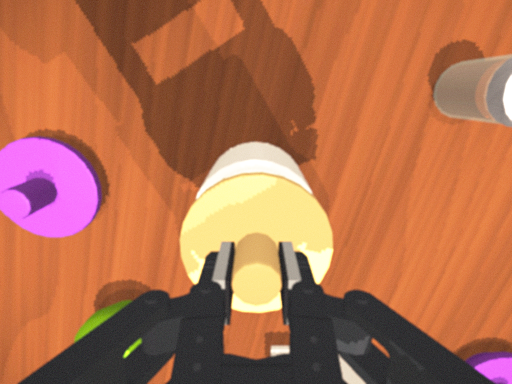

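The small lid at (255,240) sits over its canister, whose rim shows at (255,160). The jar at (475,90) is clear, so I'm lowering the lid.

{"fn": "step_arm", "kwargs": {
  "targets": [
    [[0.002,-0.002,0.015],[0,0,0]],
    [[0.002,-0.002,0.03],[0,0,0]],
    [[0.002,-0.002,0.045],[0,0,0]],
    [[0.002,-0.002,0.06],[0,0,0]],
    [[0.002,-0.002,0.072],[0,0,0]],
    [[0.002,-0.002,0.08],[0,0,0]],
    [[0.002,-0.002,0.083],[0,0,0]],
    [[0.002,-0.002,0.083],[0,0,0]]
  ]
}}

```text
time_s: 23.67
position: [0.3918, -0.2405, 0.0942]
tool_rot: [[-0.245, 0.969, -0.0], [0.969, 0.245, 0.0], [0.0, -0.0, -1.0]]
ft_force: [-0.2, 0.2, 0.0]
grip_width: 0.0226
gripper_force: 49.2
```

{"fn": "step_arm", "kwargs": {
  "targets": [
    [[0,0,0.002],[0,0,0]],
    [[0,0,0.004],[0,0,0]],
    [[0,0,0.004],[0,0,0]]
  ]
}}

```text
time_s: 23.92
position: [0.3919, -0.2406, 0.094]
tool_rot: [[-0.245, 0.969, 0.001], [0.969, 0.245, -0.001], [-0.001, 0.0, -1.0]]
ft_force: [-4.7, 2.4, 13.1]
grip_width: 0.0221
gripper_force: 50.8
```

{"fn": "step_arm", "kwargs": {
  "targets": [
    [[0,0,-0.003],[0,0,0]],
    [[0,0,-0.003],[0,0,0]],
    [[0,0,-0.003],[0,0,0]],
    [[0,0,-0.04],[0,0,0]],
    [[0,0,-0.12],[0,0,0]],
    [[0,0,-0.24],[0,0,0]],
    [[0,0,-0.36],[0,0,0]],
    [[0,0,-0.36],[0,0,0]]
  ],
  "jaw": 55
}}

```text
time_s: 24.58
position: [0.3936, -0.2422, 0.2068]
tool_rot: [[-0.246, 0.969, 0.008], [0.969, 0.246, -0.008], [-0.01, 0.005, -1.0]]
ft_force: [0.7, -0.6, -0.0]
grip_width: 0.055
gripper_force: 0.0
```

{"fn": "step_arm", "kwargs": {
  "targets": [
    [[-0.1,0,0],[0,0,0]],
    [[-0.2,0,0],[0,0,0]],
    [[-0.3,0,0],[0,0,0]],
    [[-0.4,0,0],[0,0,0]],
    [[-0.5,0,0],[0,0,0]],
    [[-0.55,0,0],[0,0,0]],
    [[-0.55,0,0],[0,0,0]],
    [[-0.55,0,0],[0,0,0]]
  ]
}}

```text
time_s: 25.25
position: [0.4321, -0.4005, 0.2]
tool_rot: [[-0.245, 0.97, -0.001], [0.97, 0.245, 0.001], [0.001, -0.0, -1.0]]
ft_force: [-0.2, -0.3, -0.9]
grip_width: 0.0549
gripper_force: 0.0
```

```bash
python3 - <<'E'
from h import *
d=grab('scene');cv2.imwrite('pics/end.png',cv2.resize(d["img"][:,:,::-1],(800,600),interpolation=cv2.INTER_CUBIC))
for n,P in(('top',cloud(grab('top'))),('scene',cloud(d))):
  for (x,y,h) in ((.513,.4386,.099),(.6265,.244,.079),(.513,-.4466,.093),(.393,-.242,.085)):
    q=P[abs(P[...,2]-h)<.004];q=q[np.hypot(q[:,0]-x,q[:,1]-y)<.085];r=np.linalg.lstsq(np.c_[q[:,:2],np.ones(len(q))],q[:,2],rcond=None)[0]
    a=cv2.minAreaRect((q[:,:2]*1000).astype(np.float32));print(n,len(q),round(np.median(q[:,2]),4),np.round(a[0],1),np.round(a[1],1),round(a[2],1),'tilt',np.degrees(r[:2]).round(2))
E
```

```text
top 939 0.0985 [512.1 438.8] [117.9 120.8] 10.8 tilt [-0.01 -0.06]
top 680 0.0786 [626.3 243.9] [ 83.5 126.7] 52.7 tilt [-0.07 -0.09]
top 153 0.0928 [ 544.8 -434. ] [36.9 96.4] 17.1 tilt [0.54 0.25]
top 134 0.0849 [ 418.3 -246.7] [37.1 56.3] 15.8 tilt [-1.26 -0.49]
scene 896 0.0996 [513.2 437.5] [120.3 121.1] 83.6 tilt [-0.24  0.07]
scene 850 0.0796 [626.3 242.8] [ 82.5 129. ] 51.3 tilt [-0.04  0.14]
scene 803 0.0937 [ 512.8 -446.6] [105.6 103.5] 12.6 tilt [-0.07 -0.03]
scene 402 0.0856 [ 391.3 -242.2] [85.  85.1] 54.1 tilt [ 0.14 -0.01]
```

View pics/end.png

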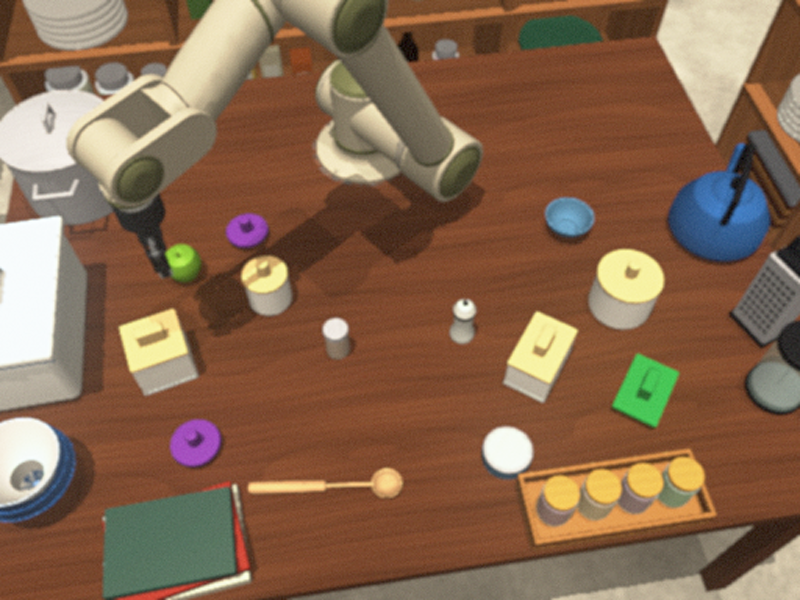

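The final view shows all four lids seated and level: (265,275), (157,335), (540,345) and (628,270). The mill (462,320) and jar (337,338) are standing and the arm is clear.

```bash
python3 -c "
from h import *
print(close_job())"
```

```text
the job is handed in; nothing more can be done
None
```

All four lids are on their matching canisters, fully home and level to within measurement error, with the canisters where they stood and the pepper mill and spice jar upright; I handed the job in at about 25 s of the 109 s allowed.

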